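# Line a profile bar up in the jig

### The arm

A 6-joint arm with a two-finger parallel gripper is mounted at the origin on the work surface; the furniture and walls round the work are solid. World frame = base frame: x ahead of the robot, y to its left, z up, the work surface at z = 0. Lengths are in m, angles in rad, forces in N, time in s.
With the tool pointing down it reaches from about 0.325 to 0.925 m from the base axis. Payload 3.1 kg.
Tool frame: the origin (TCP) lies on the front face of the gripper's body, between the roots of the fingers; the fingertips stand 73 mm ahead of it and the grasp point (between the pads) lies 54 mm ahead of it; z points along the fingers, y is the line along which they close (so a half turn about z gives the same grasp; the last joint's range is limited). The gripper opens to 85 mm and grips with 20 to 120 N. Pads are 22 mm wide; open, the fingers measure 114 mm over their backs; the gripper's body (76 mm by 85 mm) begins 54 mm behind the grasp point. The pads swing forward as they close: fully open they stand 13 mm farther back than shut.
Start: joints at [1.195, 0.217, 1.613, -0, 1.311, -0.112], TCP at [0.163, 0.603, 0.304] pointing down, gripper open.
Joint ranges: [-2.75, 2.75], [-0.78, 2.1], [0.31, 2.55], [-1.13, 4.27], [0.13, 2.63], [-2.58, 2.58]. Speed limits (rad/s): [2.79, 2.79, 3.14, 3.14, 3.14, 3.14].

### API

Orientations are given as a unit quaternion [w, x, y, z].
In Python, from plant import bot, planner, status, vision gives the robot as it stands. Calls block until the motion is done:
- bot.move_ptp(position, orientation): joint-space move of the TCP to a pose.
- bot.move_linear(position, speed=0.15, rot=None, guard=None): straight line of the TCP; rot=None keeps the orientation; speed is the mean speed in m/s. With guard (N) it stops when the force on the tool has changed by that much, and returns True; else False.
- bot.set_joints(angles): joint-space move.
- bot.gripper_to(opening, force=None): finger opening in m; force is the grip in N (None keeps the last); returns when the fingers have stopped.
- bot.pause(seconds).
- planner.solve_ik(position, orientation): joint angles nearest the present ones, or None.
- status.read_state(): the state.
- vision.snapshot(name): name is "scene" or "side" or "wrist"; returns the picture (420x560x3 uint8, red, green, blue); there is no depth.
- vision.camera_model(name): a dict with "mtx" (3x3 intrinsics, pixels), "k1" (the pictures are not rectified: a ray, as slopes to the right and down, at radius r is drawn at 1 + k1 r^2 times it, then the intrinsics apply), "origin" and "rotation" of the camera in the world; the wrist camera has in their place "mount" (4x4, takes a point from camera to tool coordinates, whose origin is the TCP and whose axes are the flange's). Camera axes: x right, y down, z forward; pixel columns grow to the right and rows downward; lengths in m; the calibration is good to about 2 mm. A picture is of the moment at which its call begins: read the wrist's pose just before it. camera_model takes no time and is no camera call.
A pose or a line that the arm cannot do raises bot.MotionError and nothing moves.
- bot.job_done(): hands the job in; it is judged then, once.
The state is a dict: "t": time; "joint_pos": joint angles; "qvel": joint speeds; "joint_torque": joint torques, N m; "eef_pos": TCP position; "eef_rot": TCP orientation; "force": force on the tool from outside, world axes, zero at the start; "ft_torque": the same for the moment, N m; "gripper_width": finger opening in m; "grip_force": force on a finger pad.
Only numpy, scipy, OpenCV 4.12 (cv2) and the standard library are available. Lean on these libraries where they do the work, as an engineer would, in place of code of your own. Each camera call takes 0.05 s, during which the arm holds its last target. There are 200 camera calls.

### The job

Push the loose aluminium profile bar at its two ends, sliding it on the table, until it is pressed home flat along the blue fence of the lining-up jig; then slide it along the fence to the left until it is pressed against the yellow end stop, and leave it lying snug against both. The fence and the stop are already set and only lightly clamped, so press by feel with only about 5 N, held for a moment each time: neither may be shoved from its place. Do not lift the bar, and leave the compass, the film pot and the eraser where they are.

Things in the scene. Friction and masses are not known exactly. Their poses are not given: they have to be found in the camera images.
- bar_mid (a point): Centre of the loose bar: a silvery slotted aluminium profile, 30 wide (x) x 200 long (y) x 30 high (z) mm, 0.15 to 0.3 kg, flat on the table. y runs along it to its left end (as the robot sees it), x across it to the face that shall meet the fence. It starts askew by up to 0.3 rad, its centre 65 to 97 mm in front of the fence face, left end 25 to 57 mm short of the stop; sliding it takes 1 to 3 N
- bar_left (a point): Left end of the bar's far face, half-way up: at (15, 100, 0) mm from bar_mid in the same axes
- bar_right (a point): Right end of the bar's far face, half-way up: at (15, -100, 0) mm from bar_mid in the same axes
- jig_mid (a point): Reference point of the jig, fixed to its grey bed (2 knurled screws; 31 to 57 mm further along x), 13 mm above the table. The jig's place and yaw (up to 0.2 rad) vary. Axes: x away from the robot, square into the fence; y along the fence to the left, to the stop; z up. The flat near face of the fence stands at x = 0 to 12 mm: its setting differs each time and is not measured, so find it by feel
- jig_fence (a point): Reference point on the bed, at (30, 0, 0) mm from jig_mid, for the fence before it (body fence): a blue bar, 14 thick x 165 long x 25 mm high, on two rods; its flat near face runs from y = -90 (right) to +75 mm (left) of jig_mid. Pressed with over about 9 N it slips back and stays there; below that it stands still
- jig_stop (a point): Point at (0, 105, 0) mm from jig_mid, for the yellow end stop (body stop): a block 42 (x) x 16 (y) x 25 mm high (its screw reaches 32 mm) on the fence's left end, from 28 mm before the fence face to 14 mm behind it. Its right face, which the bar's left end shall meet, stands at y = 105 to 117 mm of jig_mid: set differently each time, so find it by feel. Over about 9 N it slips to the left and stays
- compass: Bystander: a flat round brass compass, 44 mm across, 11 high, lying loose to the right of the jig; origin under its centre
- film_pot: Bystander: a black pot with grey lid, 34 mm across, 50 high, standing loose to the right of the compass; origin under its centre
- eraser: Bystander: a blue and white eraser, 21 x 50 x 12 mm, lying loose to the left of the bar; origin under its centre

How it is judged:
On the way, in this order (a step that is already met when the one before it is completed fails the run):
1. the bar is pressed home flat along the fence: both ends within 1.5 mm of its face, with more than 2 N on the fence (x of each of bar_left, bar_right in the frame of fence above -0.0015 m and contact force between bar and fence above 2 N and y of bar_left in the frame of stop below 0.1 m), for 0.15 s.
2. the bar, still along the fence (within 4 mm), is pressed against the end stop with more than 1.5 N (x of each of bar_left, bar_right in the frame of fence above -0.004 m and contact force between bar and stop above 1.5 N), for 0.1 s.
At the end, for the whole second after the job is handed in: The bar lies at rest on the table with both ends of its far face within 1.5 mm of the fence face and its left end within 2 mm of the stop face; fence and stop have been shoved less than 2 mm (x of each of bar_left, bar_right in the frame of fence above -0.0015 m and y of bar_left in the frame of stop above 0.103 m and distance of each of fence, stop from where it was at the start of the episode below 0.002 m and height (world z) of bar_mid below 0.018 m and linear speed of bar below 0.005 m/s and angular speed of bar below 0.03 rad/s); the robot touches nothing.
It fails at once if the fence is shoved back by 2 mm or more (distance of fence from where it was at the start of the episode above 0.002 m).
It fails at once if the end stop is shoved along by 2 mm or more (distance of stop from where it was at the start of the episode above 0.002 m).
It fails at once if the bar is lifted or tipped (centre raised by more than 8 mm) (height (world z) of bar_mid above 0.023 m).
It fails at once if the compass, film pot or eraser is moved by more than 15 mm (distance of any of compass, film_pot, eraser from where it was at the start of the episode above 0.015 m).
It also fails if it takes over 70 s, if anything falls off the work surface, if the arm or the gripper's body presses on something with over 40 N, if the wrist force passes 120 N, or if a joint passes its speed limit or range.

## Working session

There is one attempt and no reset: what is moved stays moved. The work goes in short steps, each a Python script; the robot and the scene stay as the last script left them, time stands still between calls to the robot, and variables do not carry over. Pictures are saved under pics/ and viewed, at most 10 in all, crops included, and the job is handed in when it is done.

```bash
mkdir -p pics; ls; python3 - <<'E'
from plant import bot,planner,status,vision
import cv2
for n in ("scene","side"):
    cv2.imwrite(f"pics/{n}0.png",vision.snapshot(n)[:,:,::-1])
    print(n,vision.camera_model(n))
print(vision.camera_model("wrist")); s=status.read_state(); print(s)
E
```

```text
pics
scene {'mtx': array([[543.25573396,   0.        , 278.4018886 ],
       [  0.        , 543.25573396, 212.76809634],
       [  0.        ,   0.        ,   1.        ]]), 'k1': 0.0384688227290363, 'origin': array([0.67887811, 0.80780542, 1.10021151]), 'rotation': array([-0.0332666 ,  0.11278629,  0.94801913, -0.29568957])}
side {'mtx': array([[543.78757067,   0.        , 277.11255664],
       [  0.        , 543.78757067, 211.24575206],
       [  0.        ,   0.        ,   1.        ]]), 'k1': 0.03998171610909605, 'origin': array([ 0.59142128, -0.84244294,  0.77243472]), 'rotation': array([-0.44926167,  0.89254665,  0.03748734, -0.01091512])}
{'mtx': array([[355.02003408,   0.        , 277.8701099 ],
       [  0.        , 355.02003408, 208.33413893],
       [  0.        ,   0.        ,   1.        ]]), 'k1': 0.018984712770920585, 'mount': array([[-1.39151244e-03, -9.63113669e-01, -2.69091294e-01,
         6.84700151e-02],
       [ 9.99998843e-01, -1.17462623e-03, -9.67003611e-04,
        -3.99734743e-04],
       [ 6.15252704e-04, -2.69092328e-01,  9.63114189e-01,
        -6.84076694e-02],
       [ 0.00000000e+00,  0.00000000e+00,  0.00000000e+00,
         1.00000000e+00]])}
{'t': 0.1, 'joint_pos': array([ 1.19483505e+00,  2.17718416e-01,  1.61478842e+00, -1.27806868e-05,
        1.31134701e+00, -1.12193928e-01]), 'qvel': array([-0.00015288, -0.00200145, -0.003562  ,  0.00067596, -0.00114088,
        0.00099614]), 'joint_torque': array([-1.39945128e-03, -3.98084450e+01, -3.04968417e+01, -2.59223343e-04,
        4.31450564e-03,  2.60861839e-05]), 'eef_pos': array([0.16270862, 0.602836  , 0.30266637]), 'eef_rot': array([-2.67229922e-04,  1.31499976e-01,  9.91315529e-01, -1.09857860e-03]), 'force': array([ 0.09343615, -0.04527386, -0.592437  ]), 'ft_torque': array([-0.03783678,  0.03266928, -0.00147691]), 'grip_force': 0.0, 'gripper_width': 0.08570129889803196}
```

View pics/scene0.png

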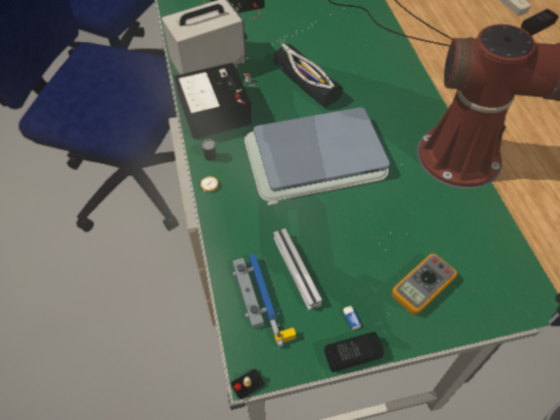

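View pics/side0.png

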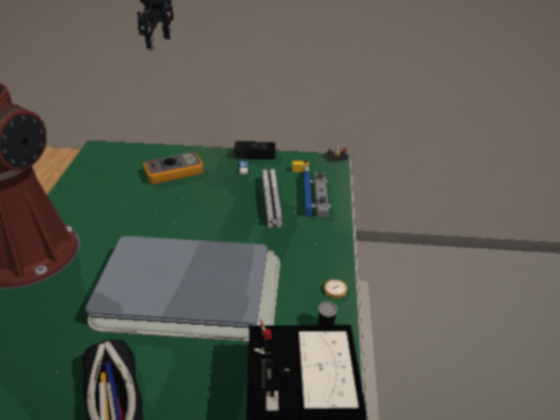

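The scene view shows the bar from (280,232) to (315,304), the blue fence from (252,257) to (275,318), the yellow stop at (286,335) and the eraser at (351,318). The compass is at (209,184) and the pot at (209,150). I'll convert these to positions and take a closer look with the wrist camera.

```bash
cat > h.py <<'E'
from plant import bot,planner,status,vision
import numpy as np, cv2
from scipy.spatial.transform import Rotation as R
def q2R(q): return R.from_quat([q[1],q[2],q[3],q[0]])
def R2q(r): x=r.as_quat(); return [x[3],x[0],x[1],x[2]]
def down(yaw):  # tool down, tool y (closing line) at angle yaw from world y ; tool x at yaw+pi... 
    y=np.array([-np.sin(yaw),np.cos(yaw),0]);z=np.array([0,0,-1.]);x=np.cross(y,z)
    return R2q(R.from_matrix(np.c_[x,y,z]))
def ray(name,uv,pose=None):
    m=vision.camera_model(name);K=m["mtx"]
    d=np.array([(uv[0]-K[0,2])/K[0,0],(uv[1]-K[1,2])/K[1,1]]);s=d.copy()
    for _ in range(20): s=d/(1+m["k1"]*(s@s))
    v=np.array([*s,1.])
    if name=="wrist":
        p,q=pose;r=q2R(q);M=m["mount"];return p+r.apply(M[:3,3]),r.apply(M[:3,:3]@v)
    return m["origin"],q2R(m["rotation"]).apply(v)
def pix2w(name,uv,z,pose=None):
    o,d=ray(name,uv,pose);return o+d*(z-o[2])/d[2]
E
python3 - <<'E'
from h import *
for n,uv,z in [("bar_r",(280,232),.03),("bar_l",(315,304),.03),("fenceR",(255,256),.025),("fenceL",(275,318),.025),("stop",(286,335),.025),("eraser",(351,318),.012),("compass",(209,184),.011),("pot",(209,150),.05)]:
    print(n,pix2w("scene",uv,z).round(3))
c=pix2w("scene",(290,275),.03)
for y in (0,np.pi):
    for dx in(-.08,0,.03):
        q=planner.solve_ik([c[0]+dx,c[1],.33],down(y)); print(y,dx,None if q is None else np.round(q,2))
E
```

```text
bar_r [0.519 0.142 0.03 ]
bar_l [0.489 0.338 0.03 ]
fenceR [0.589 0.189 0.025]
fenceL [0.58  0.347 0.025]
stop [0.566 0.389 0.025]
eraser [0.42  0.379 0.012]
compass [ 0.657 -0.052  0.011]
pot [ 0.64  -0.129  0.05 ]
0 -0.08 [ 0.39 -0.04  1.85 -0.    1.34 -1.18]
0 0 [ 0.34  0.11  1.69 -0.    1.35 -1.23]
0 0.03 [ 0.32  0.17  1.62 -0.    1.35 -1.25]
3.141592653589793 -0.08 [ 0.39 -0.04  1.85 -0.    1.34  1.96]
3.141592653589793 0 [ 0.34  0.11  1.69 -0.    1.35  1.91]
3.141592653589793 0.03 [ 0.32  0.17  1.62 -0.    1.35  1.89]
```

```bash
python3 - <<'E'
from h import *
bot.move_ptp([.50,.27,.22],down(0)); bot.pause(.3)
s=status.read_state(); im=vision.snapshot("wrist")
np.save("p1.npy",np.r_[s["eef_pos"],s["eef_rot"]]); print(s["eef_pos"],s["t"])
cv2.imwrite("pics/w1raw.png",im[:,:,::-1])
cv2.imwrite("pics/w1.png",cv2.resize(im[:,:,::-1],(800,600),interpolation=cv2.INTER_CUBIC))
E
```

```text
[0.49978757 0.2705862  0.2201227 ] 2.1583
```

View pics/w1.png

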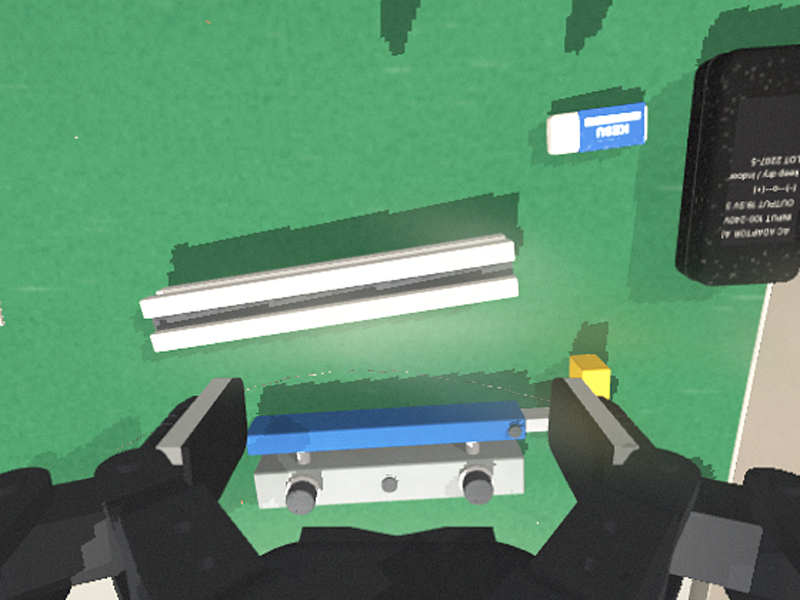

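```bash
python3 - <<'E'
import cv2
a=cv2.imread("pics/w1raw.png")[220:370,95:295]; b=cv2.imread("pics/w1raw.png")[220:370,250:450]
cv2.imwrite("pics/w2.png",cv2.resize(cv2.imread("pics/w1raw.png")[150:360,165:445],(800,600),interpolation=cv2.INTER_NEAREST))
E
```

```text
(no output)
```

View pics/w2.png

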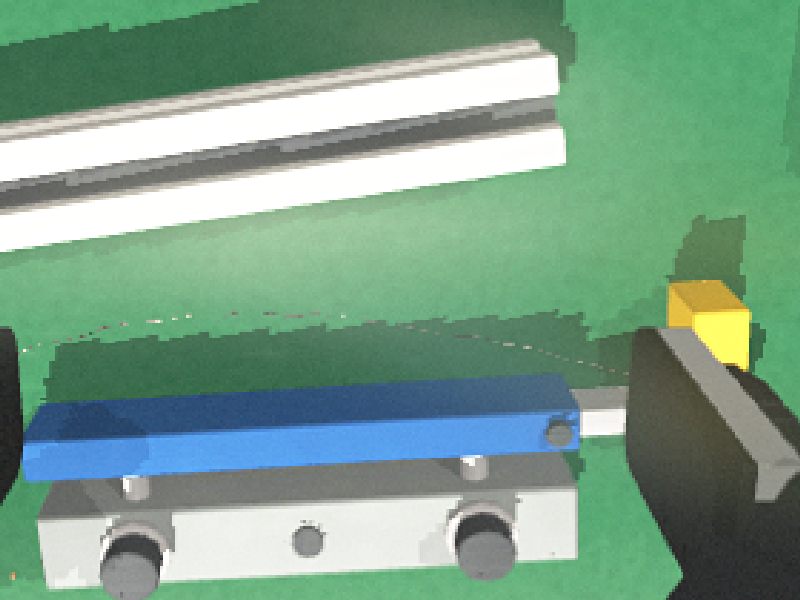

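```bash
python3 - <<'E'
from h import *
p=np.load("p1.npy");P=(p[:3],p[3:])
D={}
for n,uv,z in [("FL",(362.8,207.8),.03),("NL",(360.3,170),.03),("FR",(108.5,245),.03),("NR",(98.7,210),.03),("fR",(174.1,304),.025),("fL",(367,294.6),.025),("stop",(407.6,259.2),.025),("er",(383,102),.0),("er2",(385,107),.0),("ad",(473,190),.03)]:
    D[n]=pix2w("wrist",uv,z,P); print(n,D[n].round(4))
v=D["fL"]-D["fR"];print("fence len",np.linalg.norm(v),"yaw",np.arctan2(-v[0],v[1]))
for a,b in(("FL","FR"),("NL","NR")):
    v=D[a]-D[b];print("bar len",np.linalg.norm(v),"yaw",np.arctan2(-v[0],v[1]))
print("w",np.linalg.norm(D["FL"]-D["NL"]),"mid",sum(D[k] for k in("FL","FR","NL","NR"))/4)
E
```

```text
FL [0.503  0.3342 0.03  ]
NL [0.4743 0.3305 0.03  ]
FR [0.5329 0.1388 0.03  ]
NR [0.5047 0.135  0.03  ]
fR [0.5874 0.1838 0.025 ]
fL [0.5787 0.3435 0.025 ]
stop [0.5471 0.3739 0.025 ]
er [0.4262 0.3517 0.    ]
er2 [0.4299 0.3535 0.    ]
ad [0.4894 0.4147 0.03  ]
fence len 0.15996314234820985 yaw 0.05386722504400452
bar len 0.19767319430448219 yaw 0.1516816493672055
bar len 0.19780704086367742 yaw 0.15439636311200636
w 0.028991873557801747 mid [0.50374238 0.23461363 0.03      ]
```

```bash
cat >> h.py <<'E'
Y=.054; n=np.array([np.cos(Y),np.sin(Y),0]); e=np.array([-np.sin(Y),np.cos(Y),0]); F0=np.array([.5874,.1838,0])
def fc(p): d=np.array(p)-F0; return np.array([d@n,d@e,p[2]])   # fence coords: x into fence, y left
def wp(x,y,z): r=F0+x*n+y*e; r[2]=z; return r
def st(f0=None):
    s=status.read_state(); f=s["force"]-(0 if f0 is None else f0)
    return fc(s["eef_pos"]),np.array([f@n,f@e,f[2]]),s["t"],s["force"]
E
python3 - <<'E'
from h import *
c=fc(np.array([.5037,.2346,0])); print("bar c",c, "stop",fc(D) if 0 else fc(np.array([.5471,.3739,0])))
yc=c[1]-.003
bot.move_ptp(wp(c[0]-.075,yc,.16),down(Y))
bot.move_linear(wp(c[0]-.075,yc,.073),speed=.12)
bot.pause(.3); p,f,t,f0=st(); print(p,t,f0)
np.save("f0.npy",f0)
h=bot.move_linear(wp(c[0]-.02,yc,.073),speed=.03,guard=1.0)
p,f,t,_=st(f0); print(h,p,f,t)
s=status.read_state(); im=vision.snapshot("side")
cv2.imwrite("pics/s1.png",cv2.resize(im[120:270,180:380,::-1],(800,600),interpolation=cv2.INTER_CUBIC))
E
```

```text
bar c [-0.08083613  0.05524356  0.        ] stop [-0.02998085  0.19199804  0.        ]
[-0.15541275  0.05237727  0.07363662] 3.875 [-0.51837788  0.09525892 -0.25053717]
True [-0.1089415   0.05215956  0.0726311 ] [ 0.0872172   0.38750676 -0.22653311] 5.275
```

View pics/s1.png

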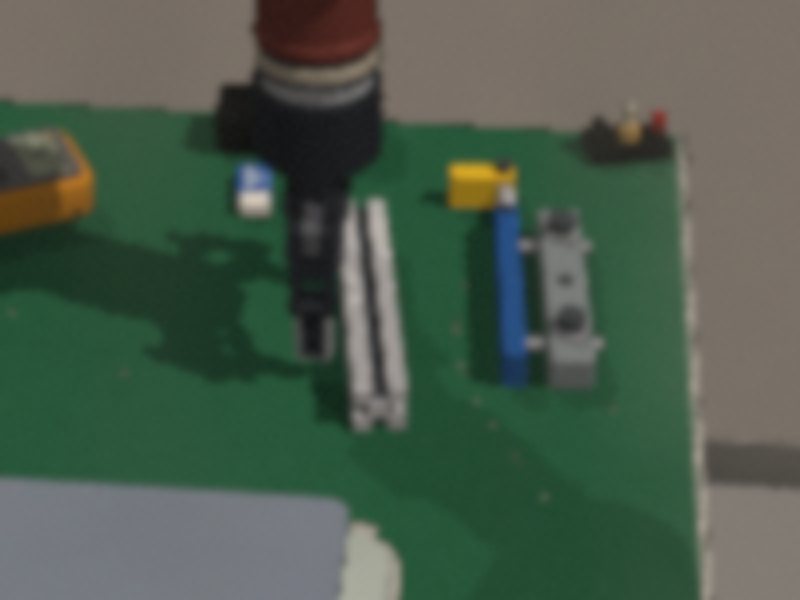

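The side view shows the left fingertip just touching the bar's near face at about (345,235), with the fence and stop untouched. I'll push on now, fast at first and then by feel.

```bash
python3 - <<'E'
from h import *
f0=np.load("f0.npy"); y=.0522
h=bot.move_linear(wp(-.050,y,.069),speed=.025,guard=8)
bot.pause(.1); p,f,t,_=st(f0); print(h,p.round(4),f.round(2),t)
if not h:
  x=-.050
  for i in range(40):
    x+=.0005; h=bot.move_linear(wp(x,y,.069),speed=.006,guard=5); p,f,t,_=st(f0)
    print(h,p[0].round(4),f.round(2),round(t,2))
    if h or f[0]<-4.5: break
im=vision.snapshot("side"); cv2.imwrite("pics/s2.png",cv2.resize(im[120:270,180:380,::-1],(800,600),interpolation=cv2.INTER_CUBIC))
E
```

```text
False [-0.0501  0.0522  0.069 ] [-0.84 -0.21  1.65] 7.9667
False -0.0494 [-0.61 -0.94  0.95] 8.22
False -0.0489 [-0.62  0.26 -0.09] 8.47
False -0.0484 [0.49 0.34 0.3 ] 8.72
False -0.0479 [-0.15  0.45  0.87] 8.97
False -0.0474 [ 0.41 -0.63  0.03] 9.22
False -0.0469 [ 0.02  0.26 -0.31] 9.47
False -0.0464 [ 0.02 -0.41 -0.18] 9.72
False -0.0459 [-0.33  0.2   0.43] 9.97
False -0.0454 [-0.43 -1.01 -0.25] 10.22
False -0.0449 [ 0.01  0.2  -0.52] 10.47
False -0.0444 [-0.02  0.32 -0.96] 10.72
False -0.0439 [ 0.19 -0.74  0.45] 10.97
False -0.0434 [-0.46  0.17  0.02] 11.22
False -0.0429 [-0.26 -0.12 -0.95] 11.47
False -0.0424 [-0.65  0.12  0.04] 11.72
False -0.0419 [-0.48 -0.89 -0.9 ] 11.97
False -0.0414 [ 0.02  0.64 -0.03] 12.22
False -0.0412 [-1.42  0.24  0.69] 12.47
False -0.041 [-3.38  0.12  2.26] 12.72
False -0.0406 [-5.07 -2.06  4.52] 12.97
```

View pics/s2.png

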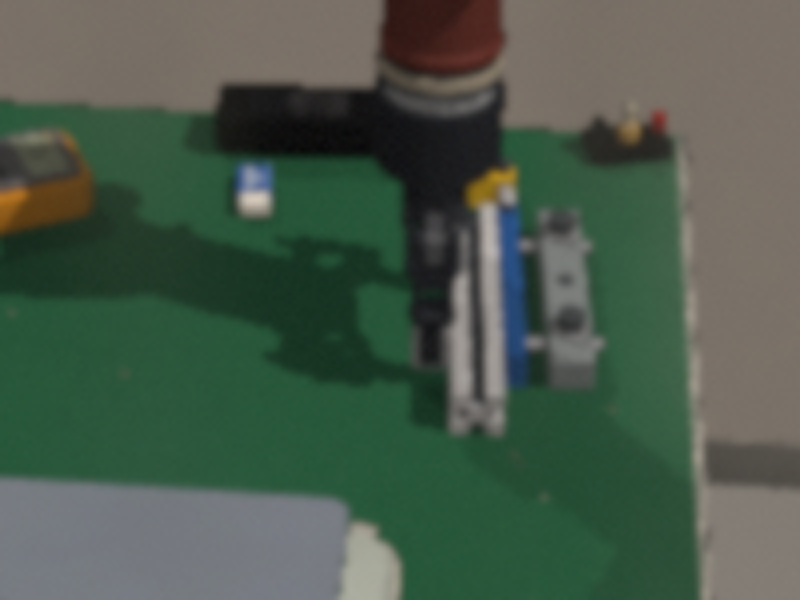

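The side view shows the bar lying along the fence, with its right end at (475,420) and its far edge at (505,300) meeting the blue. Next I'll hold the press and average the force.

```bash
python3 - <<'E'
from h import *
f0=np.load("f0.npy"); y=.0522
def avg(k=6):
    a=[]
    for _ in range(k): bot.pause(.03); a.append(st(f0)[1])
    return np.mean(a,0)
x=-.0405
f=avg(); print(f.round(2),st()[0].round(4))
for i in range(8):
    if f[0]<-5.3: break
    x+=.00025; bot.move_linear(wp(x,y,.069),speed=.006,guard=5); f=avg(); print(x,f.round(2),st()[0].round(4),st()[2])
bot.pause(.3); print(avg().round(2),st()[2])
im=vision.snapshot("wrist"); cv2.imwrite("pics/w3.png",cv2.resize(im[:,:,::-1],(800,600)))
E
```

```text
[-4.59 -1.77  3.64] [-0.0406  0.052   0.0689]
-0.04025 [-4.58 -1.73  3.09] [-0.0406  0.052   0.0689] 13.6667
-0.04 [-4.82 -1.83  4.12] [-0.0406  0.0519  0.0689] 14.1167
-0.03975 [-5.53 -2.16  4.94] [-0.0405  0.052   0.0689] 14.5667
[-5.34 -2.09  4.45] 15.0667
```

View pics/w3.png

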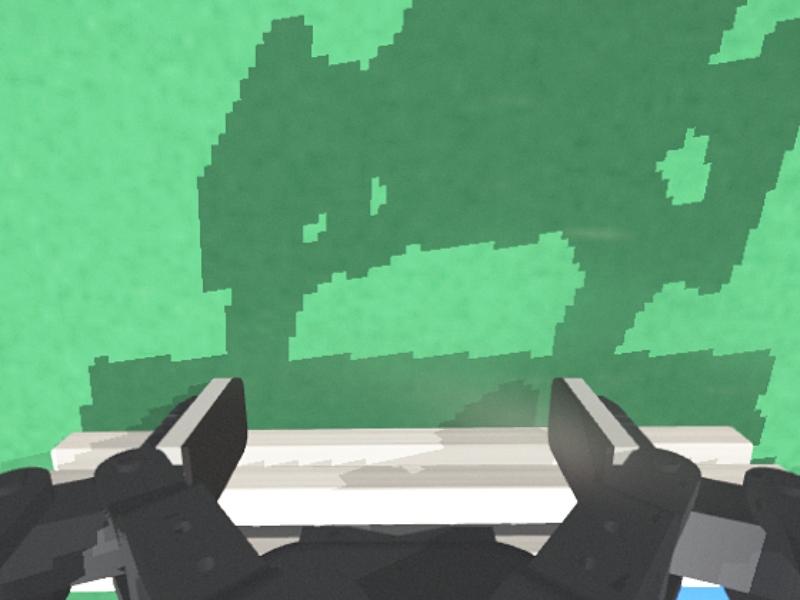

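```bash
python3 - <<'E'
from h import *
f0=np.load("f0.npy"); y=.0522
def avg(k=6):
    a=[]
    for _ in range(k): bot.pause(.03); a.append(st(f0)[1])
    return np.mean(a,0)
x=-.03975; f=avg()
for i in range(8):
    if f[0]<-6.5: break
    x+=.00025; bot.move_linear(wp(x,y,.069),speed=.006,guard=4); f=avg(); print(x,f.round(2),st()[0].round(4),st()[2])
bot.pause(.3)
# back off, rise, see from above-front
bot.move_linear(wp(-.075,y,.069),speed=.06); bot.move_linear(wp(-.09,y-.02,.22),speed=.2)
bot.pause(.2); s=status.read_state(); im=vision.snapshot("wrist"); np.save("p4.npy",np.r_[s["eef_pos"],s["eef_rot"]])
cv2.imwrite("pics/w4raw.png",im[:,:,::-1]); cv2.imwrite("pics/w4.png",cv2.resize(im[150:360,120:400,::-1],(800,600),interpolation=cv2.INTER_NEAREST)); print(s["t"])
E
```

```text
-0.0395 [-6.4  -2.29  5.4 ] [-0.0405  0.052   0.0689] 15.7667
-0.03925 [-7.15 -2.45  5.74] [-0.0404  0.052   0.0689] 16.2167
18.375
```

View pics/w4.png

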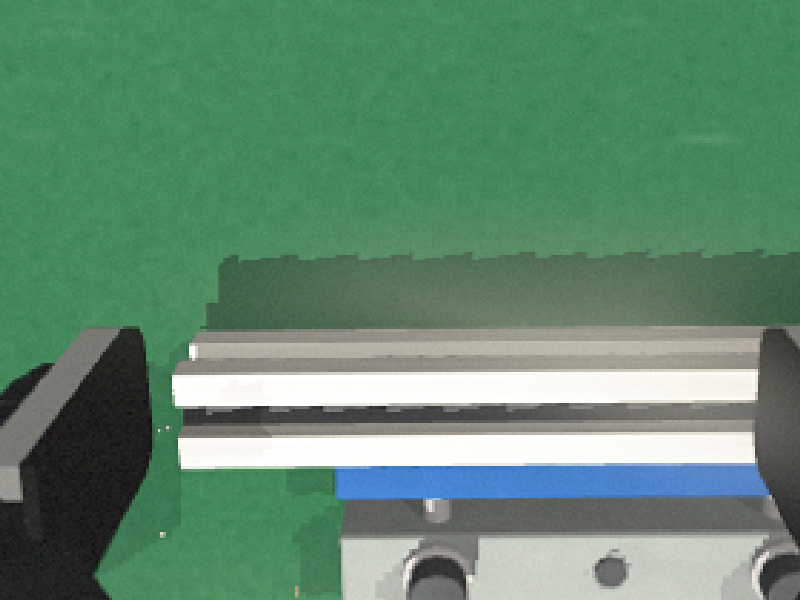

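The wrist view shows the bar flush along the blue fence, with its right end at crop (173–180, 376–468). Next I'll push on the right end along the fence with the gripper closed.

```bash
sed -i 's/^Y=.054/Y=.063/' h.py; python3 - <<'E'
from h import *
p=np.load("p4.npy");P=(p[:3],p[3:])
def w(u,v): return pix2w("wrist",(120+u/2.857,150+v/2.857),.03,P)
FR,NR,FL=w(180,468),w(173,376),w(753,463)
v=FL-FR; print("yaw",np.arctan2(-v[0],v[1]),"FR",fc(FR),"NR",fc(NR))
m=fc((FR+NR)/2); print("end mid",m)
xm=m[0]-.001
bot.gripper_to(0.0,20)
bot.move_ptp(wp(xm,m[1]-.05,.16),down(Y)); bot.move_linear(wp(xm,m[1]-.05,.081),speed=.12)
bot.pause(.3); f0=np.mean([st()[3] for _ in range(1)],0); np.save("f1.npy",f0)
print(status.read_state()["gripper_width"],st()[0].round(4),st()[2])
h=bot.move_linear(wp(xm,m[1]-.010,.081),speed=.02,guard=2); q,f,t,_=st(f0); print(h,q.round(4),f.round(2),t)
np.save("m.npy",[xm,m[1]])
E
```

```text
yaw 0.06366908058708196 FR [-0.00026872 -0.04603287  0.03      ] NR [-0.02902486 -0.04572064  0.03      ]
end mid [-0.01464679 -0.04587675  0.03      ]
0.0001537347810544014 [-0.0151 -0.0959  0.0818] 20.9833
False [-0.0156 -0.0559  0.081 ] [-0.87 -1.46 -0.45] 23.1333
```

```bash
python3 - <<'E'
from h import *
f0=np.load("f1.npy"); xm,_=np.load("m.npy")
h=bot.move_linear(wp(xm,-.034,.081),speed=.02,guard=6); q,f,t,_=st(f0); print(h,q.round(4),f.round(2),t)
y=q[1]
for i in range(60):
    y+=.0005; h=bot.move_linear(wp(xm,y,.081),speed=.006,guard=4); bot.pause(.06); q,f,t,_=st(f0)
    if i%6==0 or f[1]<-2: print(h,q.round(4),f.round(2),round(t,2))
    if h or f[1]<-4: break
im=vision.snapshot("side"); cv2.imwrite("pics/s5.png",cv2.resize(im[120:270,200:400,::-1],(800,600),interpolation=cv2.INTER_CUBIC))
E
```

```text
False [-0.0157 -0.0339  0.081 ] [-0.11 -0.23  0.65] 24.375
False [-0.0156 -0.0335  0.081 ] [-0.34 -0.83  1.04] 24.68
False [-0.0156 -0.0304  0.081 ] [-0.27 -0.65  0.47] 26.53
False [-0.0156 -0.0274  0.081 ] [-0.29 -1.4  -0.34] 28.38
False [-0.0156 -0.0244  0.081 ] [-0.38 -1.04  0.27] 30.23
False [-0.0156 -0.0214  0.081 ] [ 0.09 -1.27 -0.54] 32.08
False [-0.0157 -0.0202  0.081 ] [ 0.01 -2.63  0.42] 33.01
False [-0.0156 -0.02    0.081 ] [-0.87 -6.15  0.88] 33.32
```

View pics/s5.png

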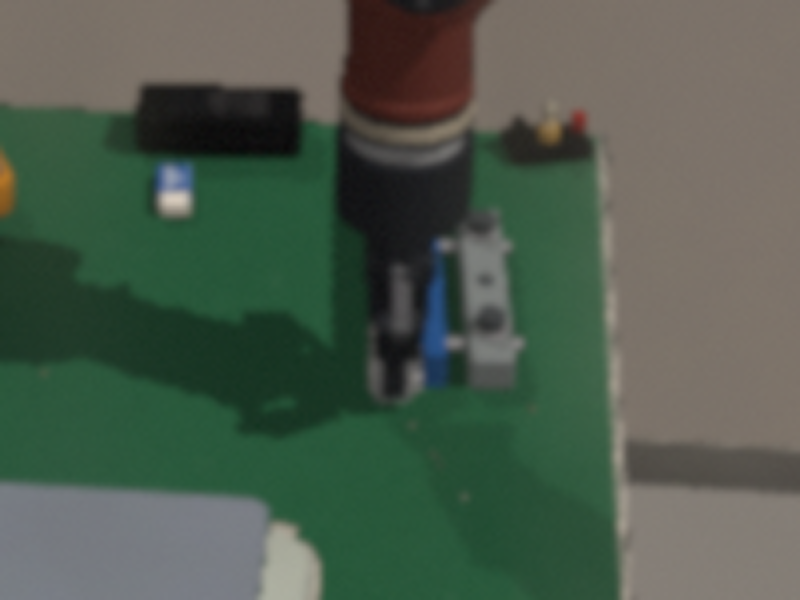

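The side view shows the fingers at the bar's right end (395,390) with about 6 N on the stop. I'll hold, back off, re-press the fence gently and check from above.

```bash
python3 - <<'E'
from h import *
f1=np.load("f1.npy"); xm,_=np.load("m.npy")
a=[]
for _ in range(8): bot.pause(.04); a.append(st(f1)[1])
print(np.mean(a,0).round(2))
bot.move_linear(wp(xm,-.06,.081),speed=.06); bot.move_linear(wp(xm-.02,-.06,.14),speed=.15)
bot.gripper_to(.085)
bot.move_ptp(wp(-.085,.092,.14),down(Y)); bot.move_linear(wp(-.085,.092,.069),speed=.12)
bot.pause(.3); f0=st()[3]; print(st()[0].round(4),st()[2])
h=bot.move_linear(wp(-.046,.092,.069),speed=.03,guard=4); print(h,st(f0)[0].round(4))
x=-.046
for i in range(20):
    x+=.0005; h=bot.move_linear(wp(x,.092,.069),speed=.006,guard=4)
    f=[]
    for _ in range(3): bot.pause(.03); f.append(st(f0)[1])
    f=np.mean(f,0)
    if f[0]<-1: print(h,x,st()[0].round(4),f.round(2))
    if f[0]<-4: break
bot.pause(.3)
bot.move_linear(wp(-.08,.092,.069),speed=.05); bot.move_linear(wp(-.10,.092,.2),speed=.2); bot.pause(.2)
s=status.read_state(); im=vision.snapshot("wrist"); np.save("p6.npy",np.r_[s["eef_pos"],s["eef_rot"]])
cv2.imwrite("pics/w6.png",cv2.resize(im[150:360,140:420,::-1],(800,600),interpolation=cv2.INTER_NEAREST)); print(s["t"])
E
```

```text
[-0.54 -5.33  1.13]
[-0.0844  0.0923  0.0699] 37.6
False [-0.0463  0.092   0.0689]
False -0.03949999999999999 [-0.0399  0.092   0.0689] [-1.93 -0.54  0.64]
False -0.03899999999999999 [-0.0398  0.092   0.0689] [-5.13 -0.47  3.93]
46.2333
```

View pics/w6.png

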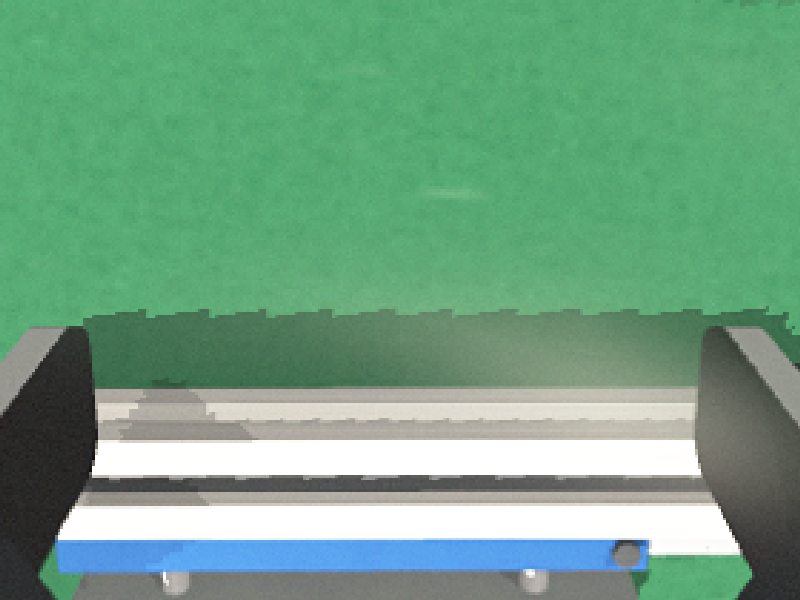

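The bar is flush with the fence along its whole visible length (crop row 540). I've used all my picture views, so I'll check the stop gap numerically.

```bash
python3 - <<'E'
from h import *
bot.move_ptp(wp(-.06,.195,.2),down(Y)); bot.pause(.2)
s=status.read_state(); im=vision.snapshot("wrist").astype(int); P=(s["eef_pos"],s["eef_rot"])
hsv=cv2.cvtColor(im.astype(np.uint8),cv2.COLOR_RGB2HSV)
yel=(abs(hsv[:,:,0].astype(int)-26)<7)&(hsv[:,:,1]>140)&(hsv[:,:,2]>110)
r,c=np.nonzero(yel); print("yellow",len(r),r.min(),r.max(),c.min(),c.max())
for row in range(r.min()+3,r.max(),4):
    c0=np.nonzero(yel[row])[0]
    if len(c0): c0=c0.min(); print(row,c0,[tuple(map(int,im[row,k])) for k in range(c0-7,c0+2)], fc(pix2w("wrist",(c0,row),.025,P))[:2].round(4))
print(s["t"])
E
```

```text
yellow 204 276 375 278 375
279 279 [(255, 255, 255), (255, 255, 255), (255, 255, 255), (255, 255, 255), (255, 255, 255), (254, 254, 253), (230, 205, 133), (240, 208, 85), (255, 255, 116)] [-0.0062  0.1939]
283 279 [(255, 255, 255), (255, 255, 255), (255, 255, 255), (255, 255, 255), (255, 255, 255), (249, 246, 250), (255, 247, 135), (255, 255, 110), (255, 255, 121)] [-0.0029  0.1939]
287 279 [(255, 255, 255), (255, 255, 255), (255, 255, 255), (255, 255, 255), (255, 255, 255), (251, 249, 254), (255, 246, 134), (255, 255, 103), (255, 255, 116)] [0.0004 0.1939]
291 279 [(254, 254, 253), (252, 251, 250), (250, 247, 245), (249, 247, 244), (249, 247, 246), (249, 246, 250), (255, 252, 190), (255, 255, 100), (255, 255, 113)] [0.0038 0.1939]
295 279 [(255, 252, 252), (255, 253, 252), (255, 253, 252), (255, 253, 252), (255, 253, 253), (254, 252, 255), (255, 253, 201), (255, 253, 91), (255, 254, 100)] [0.0071 0.1939]
299 278 [(83, 158, 108), (84, 160, 109), (82, 158, 108), (89, 164, 115), (84, 157, 108), (88, 171, 119), (79, 172, 121), (255, 248, 105), (255, 255, 99)] [0.0105 0.1931]
47.0
```

```bash
python3 -c "
from plant import bot
print(bot.job_done())"
```

```text
the job is handed in; nothing more can be done
None
```

I pressed the bar home along the fence (about 7 N), slid it left against the end stop (about 5–6 N), re-pressed it on the fence (about 5 N) and handed the job in at about 47 s; last images show no visible gap at fence or stop, but no verdict came back.

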